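# Unlock and fold open the plantain press

### The arm

A 6-joint arm with a two-finger parallel gripper is mounted at the origin on the work surface. World frame = base frame: x ahead of the robot, y to its left, z up, the work surface at z = 0. Lengths are in m, angles in rad, forces in N, time in s.
With the tool pointing down it reaches from about 0.35 to 0.85 m from the base axis. Payload 8.1 kg.
Tool frame: the origin (TCP) lies at the very end of the fingers, on their centre line; the grasp point (between the pads) lies 19 mm behind it; z points along the fingers, y is the direction in which the jaws open and shut (so a half turn about z gives the same grasp; the last joint's range is limited). The gripper opens to 93 mm and grips with 3 to 60 N. Pads are 15 mm wide; open, the fingers measure 128 mm over their backs; the gripper's body (75 mm by 188 mm) begins 65 mm behind the grasp point.
Start: joints at [-1.403, 0.13, 1.488, -0, 1.523, -0.085], TCP at [0.15, -0.581, 0.219] pointing down, gripper open.
Joint ranges: [-2.96, 2.96], [-0.89, 2.26], [0.02, 2.5], [-1.34, 4.48], [0, 2.73], [-2.66, 2.66]. Speed limits (rad/s): [2.39, 2.39, 2.79, 3.14, 3.14, 3.14].

### API

Orientations are given as a rotation vector (axis times angle).
In Python, from plant import robot gives the robot as it stands.
- The arm moves only by the tool drive_tool, never from a script. Its argument "increments" is a list of rows, each a list of 7 numbers: the closure, from 0 (fully open) to 1 (shut), then the shift along the world's x, y, z in units of 25 mm (1.0 is 25 mm), then the turn, a rotation vector about the world's x, y, z in rad. In form: [[gripper, dx, dy, dz, rx, ry, rz], ...]. A call has 1 to 20 rows; each row is the pose to reach, as a shift and turn from the pose commanded when the call began; what a row does not reach only later rows make up. A row lasts 1/12 s, in which the tool goes at most 41.7 mm and 7.16 degrees, less where a joint would pass 70% of its speed; a pose out of reach is approached as far as the arm can. A call with a gripper value outside its range is refused whole. The fingers move at their own pace and stop on an object; "squeeze" is the grip in N (left out, the last holds). Time passes only in rows, so rows that repeat a pose let the fingers close. It gives the time, the measured TCP pose, the force and the opening at its end, in the units of the state.
- robot.read_state(): the state, without advancing time (a new reading comes with each control period).
- robot.read_camera(name): name is "scene" or "side" or "wrist"; returns a dict with "image" (420x560x3 uint8, red, green, blue), "fx", "fy", "cx", "cy" (pixels), "dist" ([k1, k2, p1, p2, k3] as OpenCV has them; the pictures are not rectified), "T" (4x4, takes a point from camera to world coordinates); the wrist camera has in their place "mount" (4x4, takes a point from camera to tool coordinates, whose origin is the TCP and whose axes are the flange's). Camera axes: x right, y down, z forward; pixel columns grow to the right and rows downward; lengths in m; the calibration is good to about 2 mm. A picture is of the moment at which its call begins: read the wrist's pose just before it. There is no depth.
- robot.close_job(): hands the job in, once; it reports no verdict.
The state is a dict: "t": time; "q": joint angles; "dq": joint speeds; "joint_torque": joint torques, N m; "tool_pos": TCP position; "orientation": TCP orientation; "force": force on the tool from outside, world axes, zero at the start; "wrist_torque": the same for the moment, N m; "opening": finger opening in m.
Only numpy, scipy, OpenCV 4.12 (cv2) and the standard library are available. Lean on these libraries where they do the work, as an engineer would, in place of code of your own. Each camera call takes 0.05 s, during which the arm holds its last target.

### The job

Open up the plantain press. With the forked tool, straddle the stud beside the handles and push the spring bar's collar sideways, in towards the handles, until the upper half springs free; don't push the collar with the gripper itself. Fold the upper half right over until it rests back on its stop, leave the forked tool lying on the middle of the pot holder, and leave the other things where they stand.

Things in the scene. Friction and masses are not known exactly. Their poses are not given: they have to be found in the camera images.
- press: aluminium plantain press (tostonera) on a 285 x 110 x 15 mm wooden board fixed to the counter. Origin: on the counter, under the board, 5 mm to +x of its centre. z up, +x from the handle ends to the hinge, y across. Two stacked plates, 100 mm square, lie by the hinge; two stacked handles, 28 mm wide, run to -x. Upper plate and handle are one piece (the upper half), top at z = 44 mm when shut
- hinge (a point): centre of the hinge axis, at (100, 0, 40) mm in the press frame; axes as the press, hinge axis along y
- leaf (a joint): angle of the upper half (0.2 kg), rad: 0 shut and locked, 2.0 folded right back on its stop. Once unlocked a sprung plunger lifts it to about 1.08 (tip then 230 mm above the counter); from there it swings with little friction (gravity pulls it down before 1.57 and over to the stop after)
- leaf_tip (a point): end of the upper half's tongue, 212 mm from the hinge axis; x axis along the upper half towards the hinge. The 16 mm wide tongue is held down by the nose of a steel spring bar that lies along press y at x = -122, z = 51 mm of the press frame, carried by two fixed steel lugs (24 mm long in x, top at z = 62 mm)
- collar (a joint): travel of spring bar and collar, m: 0 at rest, grows as the collar is pushed to press -y, end stop at 0.014. The tongue comes free at 0.008 to 0.009: push nearly to the stop and stay half a second. The spring takes 2 N at first, 4.5 N at the end, and pushes the collar back out when let go
- collar_face (a point): centre of the outer face (facing press +y) of the flat steel collar plate at the spring bar's +y end: 40 mm (press x) by 30 mm high, 5 mm thick; at (-122, 39, 51) mm in the press frame at rest. Axes as the press. A fixed stud comes through its centre
- stud_end (a point): free end of that fixed steel stud, 6 mm diameter, along press y, sticking 16 mm out of the collar's outer face at rest and 30 mm with the collar fully in; the fork must straddle it, one tine either side in x
- fork: forked tool, loose, about 0.13 kg, starts flat on the counter: dark wooden handle 90 mm long (x -45 to 45), 20 mm wide, 30 mm high, a 10 mm wide steel shank and a two-tined flat fork at the +x end. Tines at z = 11 to 19 mm, 38 mm long, 6 mm wide, 18 mm clear gap side by side in y, 30 mm over all. Origin: centre of the handle's underside; +x to the tines, z up
- fork_mid (a point): point in the tool at (20, 0, 15) mm of its frame, near its balance point
- fork_tips (a point): point midway between the ends of the two tines, at (134, 0, 15) mm of the tool frame
- potholder: dark grey square silicone pot holder lying flat, 150 x 150 mm, 8 mm thick, with a hanging loop on one side; does not shift. Origin: centre of its underside
- dish: blue-glazed round ceramic bowl, 130 mm across, 40 mm high, loose. Origin: centre of its underside. A bystander
- mug: terracotta mug, 80 mm across, 90 mm high, loose. Origin: centre of its underside. A bystander
- tin: small steel spice tin, 56 mm across, 55 mm high, loose. Origin: centre of its underside. A bystander
- ladle: metal ladle lying on the counter, 260 mm long, bowl 80 mm across and 30 mm high at its +x end, loose. Origin: on the underside, 90 mm along its length from the bowl's centre. A bystander
There are look-alikes about, which are no part of the job. Of the things that look like the potholder, the middle-sized one is meant.

How it is judged:
On the way, in this order (a step that is already met when the one before it is completed fails the run):
1. the forked tool pushes the spring bar's collar in by more than 7 mm (value of joint collar above 0.007 m and contact force between fork and collar above 0.5 N), for 0.05 s.
2. the upper half is folded back on its stop (value of joint leaf above 1.85 rad), for 0.2 s.
At the end, for the whole second after the job is handed in: The upper half is folded back on its stop (joint above 1.85 rad), the collar has sprung back out (travel below 3 mm), and the forked tool lies at rest on the pot holder, its fork_mid point within 60 mm of the pot holder's centre seen from above and 10 to 35 mm above the counter (value of joint leaf above 1.85 rad and value of joint collar below 0.003 m and horizontal distance between fork_mid and potholder below 0.06 m and height (world z) of fork_mid between 0.01 and 0.035 m and contact force between fork and potholder above 0.3 N and linear speed of fork below 0.02 m/s); the robot touches nothing.
It fails at once if the gripper or arm itself pushes the collar (over 1 N) (contact force between any of the fingers, the arm and collar above 1 N).
It fails at once if a bystander is moved by more than 30 mm (distance of any of dish, mug, tin, ladle from where it was at the start of the episode above 0.03 m).
It also fails if it takes over 72 s, if anything falls off the work surface, if the arm or the gripper's body presses on something with over 40 N, if the wrist force passes 120 N, or if a joint passes its speed limit or range.

## Working session

There is one attempt and no reset: what is moved stays moved. The work goes in short steps, Python scripts to look and compute and a tool call to move; the robot and the scene stay as the last step left them, time stands still between calls to the robot, and variables do not carry over. Pictures are saved under pics/ and viewed, and the job is handed in when it is done.

Besides the shell and the picture viewer there is one more tool, called after "Request:" as name(argument=value, ...), one argument or row to a line, values as JSON. drive_tool: Moves the arm, as the interface text tells. Its arguments: {"type":"object","properties":{"increments":{"type":"array"},"squeeze":{"type":"number"}},"required":["increments"]}

```bash
ls; mkdir -p pics; cat > h.py <<'E'
import numpy as np, cv2
from plant import robot
from scipy.spatial.transform import Rotation as R
def cam(name):
    s=robot.read_state(); c=robot.read_camera(name)
    c['K']=np.array([[c['fx'],0,c['cx']],[0,c['fy'],c['cy']],[0,0,1.]])
    if name=='wrist':
        T=np.eye(4);T[:3,:3]=R.from_rotvec(s['orientation']).as_matrix();T[:3,3]=s['tool_pos'];c['T']=T@c['mount']
    c['dist']=np.array(c['dist'],float);c['T']=np.array(c['T'])
    return c
def save(c,fn): cv2.imwrite(fn,c['image'][:,:,::-1])
def ray(c,uv):
    p=cv2.undistortPoints(np.array(uv,float).reshape(-1,1,2),c['K'],c['dist']).reshape(-1,2)
    d=np.c_[p,np.ones(len(p))]@c['T'][:3,:3].T
    return c['T'][:3,3],d
def plane(c,uv,z):
    o,d=ray(c,uv); return o+d*((z-o[2])/d[:,2])[:,None]
def proj(c,P):
    Ti=np.linalg.inv(c['T']);P=np.array(P,float).reshape(-1,3)
    return cv2.projectPoints(P,cv2.Rodrigues(Ti[:3,:3])[0],Ti[:3,3],c['K'],c['dist'])[0].reshape(-1,2)
def tri(c1,u1,c2,u2):
    o1,d1=ray(c1,[u1]);o2,d2=ray(c2,[u2]);d1=d1[0];d2=d2[0]
    A=np.c_[d1,-d2];s=np.linalg.lstsq(A,o2-o1,rcond=None)[0]
    a=o1+d1*s[0];b=o2+d2*s[1];return (a+b)/2,np.linalg.norm(a-b)
E
python3 - <<'E'
from h import *
for n in ['scene','side','wrist']:
    c=cam(n);save(c,f'pics/{n}0.png');print(n,c['T'].round(3).tolist(),c['fx'])
    np.savez(f'{n}0.npz',**{k:v for k,v in c.items()})
print(robot.read_state())
E
```

```text
pics
scene [[0.596, 0.501, -0.627, 1.482], [0.803, -0.353, 0.481, -0.731], [0.02, -0.79, -0.613, 1.029], [0.0, 0.0, 0.0, 1.0]] 495.4213051403871
side [[-0.961, -0.184, 0.207, 0.201], [-0.277, 0.656, -0.702, 1.034], [-0.006, -0.732, -0.681, 1.03], [0.0, 0.0, 0.0, 1.0]] 506.7999614250346
wrist [[0.249, -0.934, -0.255, 0.222], [-0.968, -0.241, -0.064, -0.564], [-0.002, 0.263, -0.965, 0.384], [0.0, 0.0, 0.0, 1.0]] 334.83417304945425
{'t': 0.15, 'q': array([-1.40338672e+00,  1.30990679e-01,  1.48900274e+00,  3.84039867e-05,
        1.52299418e+00, -8.54302949e-02]), 'dq': array([ 2.37331274e-04,  1.82787108e-04, -2.81402271e-03,  1.51053010e-03,
        8.58382607e-07, -1.00334865e-03]), 'joint_torque': array([-1.11389388e-04, -5.60475647e+01, -4.92334485e+01,  7.67127145e-02,
        3.05004918e-02, -7.77721652e-05]), 'tool_pos': array([ 0.15004   , -0.58049966,  0.21784112]), 'orientation': array([-3.11513775e+00, -3.95924101e-01,  2.95743909e-05]), 'force': array([0.00949782, 0.3466349 , 0.16298062]), 'wrist_torque': array([0.01710751, 0.03458173, 0.04848064]), 'opening': 0.09328544467955281}
```

View pics/scene0.png

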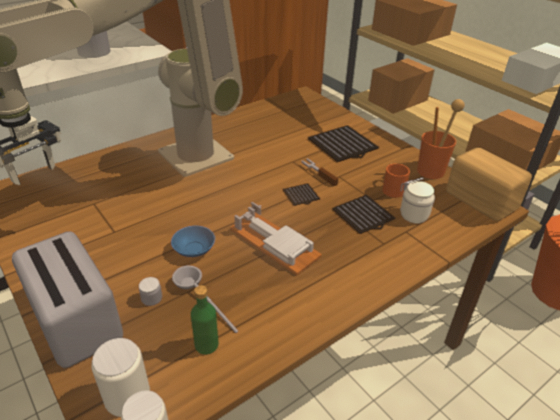

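View pics/side0.png

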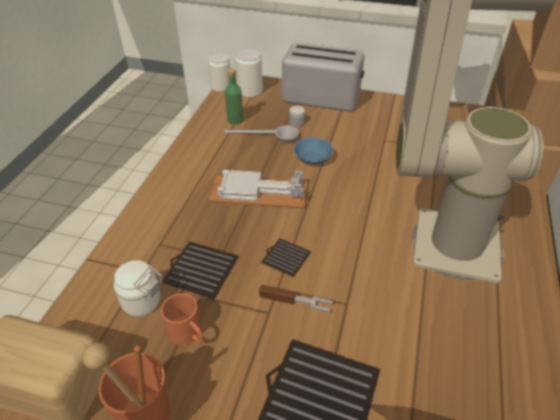

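View pics/wrist0.png

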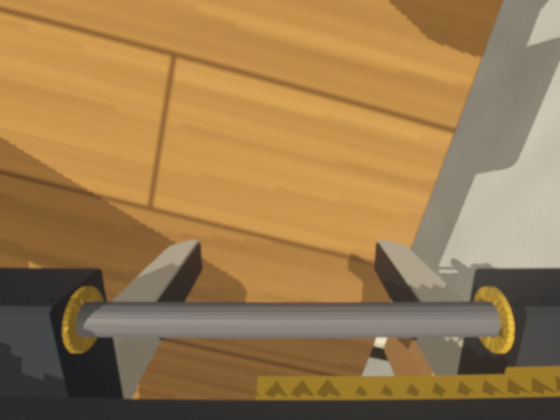

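The scene view shows the press near (278,240), the fork near (320,172), three dark pot holders at (343,143), (301,194) and (363,213), the dish at (193,243), the tin at (150,292), and the ladle near (210,300). I'll enlarge it to pick points.

```bash
python3 - <<'E'
import cv2
s=cv2.imread('pics/scene0.png');d=cv2.imread('pics/side0.png')
def crop(im,x,y,w,h,k,fn): cv2.imwrite(fn,cv2.resize(im[y:y+h,x:x+w],None,fx=k,fy=k,interpolation=cv2.INTER_CUBIC))
crop(s,225,195,105,80,7,'pics/s_press.png')
crop(d,200,160,120,55,6,'pics/d_press.png')
crop(s,270,115,140,120,5,'pics/s_fork.png')
crop(d,150,230,200,110,4,'pics/d_fork.png')
E
```

```text
(no output)
```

View pics/s_press.png

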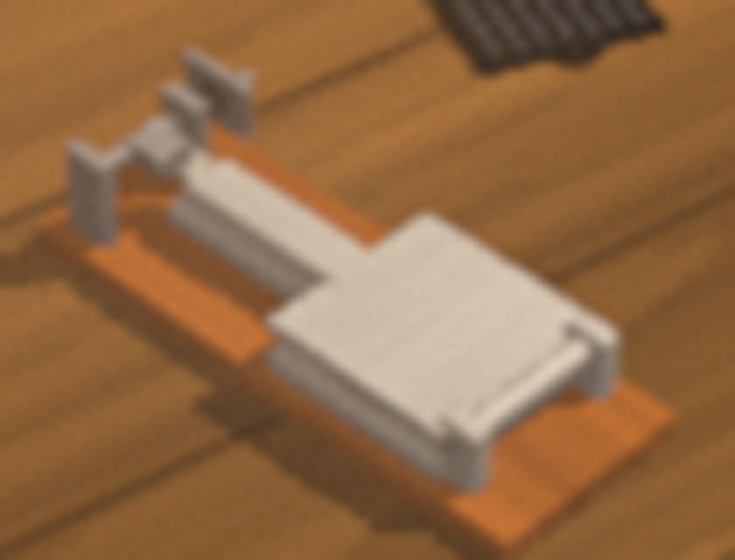

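View pics/d_press.png

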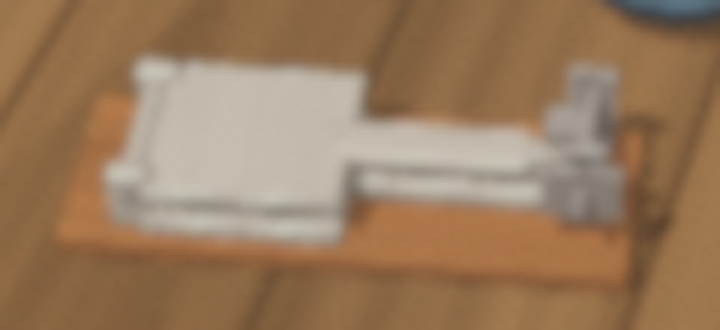

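View pics/s_fork.png

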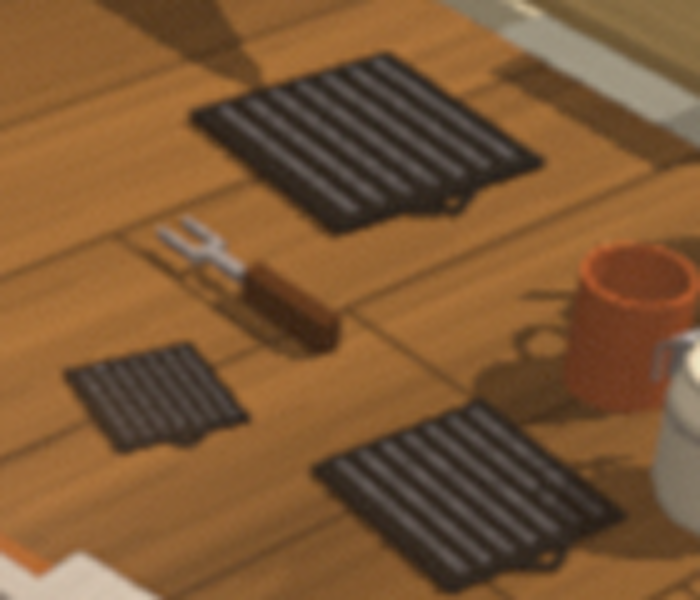

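View pics/d_fork.png

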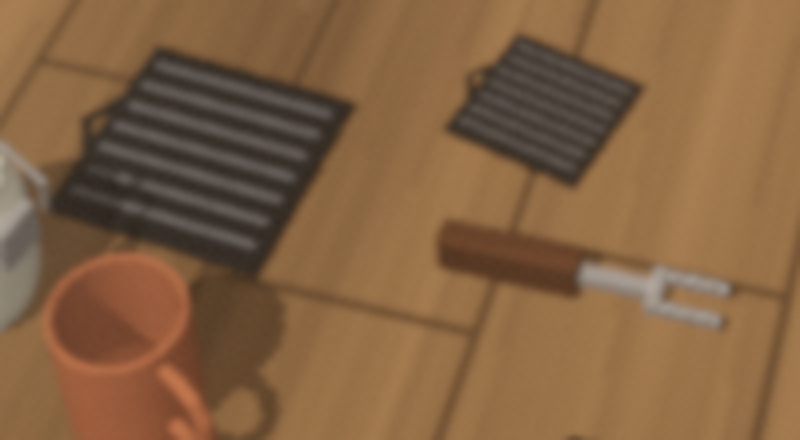

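```bash
cat > ld.py <<'E'
from h import *
def L(n):
    d=np.load(n,allow_pickle=True); return {k:(d[k].item() if d[k].ndim==0 else d[k]) for k in d.files}
S=L('scene0.npz');D=L('side0.npz')
def sp(x,y): return [225+(x-3)/7,195+(y-3)/7]
def dp(x,y): return [200+(x-2.5)/6,160+(y-2.5)/6]
def sf(x,y): return [270+(x-2)/5,115+(y-2)/5]
def df(x,y): return [150+(x-1.5)/4,230+(y-1.5)/4]
E
python3 - <<'E'
from ld import *
np.set_printoptions(precision=4,suppress=True)
print('board S',plane(S,[sp(40,222),sp(505,545),sp(675,415)],.015))
print('board D',plane(D,[dp(100,95),dp(60,243),dp(630,283),dp(632,120)],.015))
print('plate top S',plane(S,[sp(268,320),sp(428,213),sp(618,330),sp(455,425)],.044))
print('plate top D',plane(D,[dp(365,70),dp(345,205)],.044))
print('big',plane(S,[sf(190,115),sf(385,52),sf(545,160),sf(340,235)],.008))
print('small',plane(S,[sf(65,372),sf(190,342),sf(250,418),sf(122,452)],.008))
m=plane(S,[sf(312,468),sf(480,400),sf(625,517),sf(450,592)],.008);print('mid',m,m.mean(0))
m=plane(D,[df(158,48),df(355,105),df(255,273),df(52,208)],.008);print('midD',m,m.mean(0))
print('fork tips S',plane(S,[sf(160,232),sf(185,218)],.015),'handle top',plane(S,[sf(250,268),sf(335,325)],.03))
print('fork tips D',plane(D,[df(732,289),df(723,323)],.015),'handle top',plane(D,[df(447,222),df(580,262)],.03))
E
```

```text
board S [[ 0.4469 -0.1244  0.015 ]
 [ 0.7273 -0.0789  0.015 ]
 [ 0.7091  0.0273  0.015 ]]
board D [[ 0.7313 -0.0824  0.015 ]
 [ 0.7089  0.0296  0.015 ]
 [ 0.4312 -0.0186  0.015 ]
 [ 0.4597 -0.1378  0.015 ]]
plate top S [[ 0.5866 -0.0974  0.044 ]
 [ 0.5698  0.0007  0.044 ]
 [ 0.6775  0.0199  0.044 ]
 [ 0.6834 -0.0719  0.044 ]]
plate top D [[ 0.593  -0.1058  0.044 ]
 [ 0.5712 -0.0047  0.044 ]]
big [[0.148  0.4358 0.008 ]
 [0.1605 0.6404 0.008 ]
 [0.3648 0.6244 0.008 ]
 [0.3531 0.4153 0.008 ]]
small [[0.3745 0.1371 0.008 ]
 [0.3967 0.2322 0.008 ]
 [0.4903 0.2088 0.008 ]
 [0.4696 0.1134 0.008 ]]
mid [[0.5567 0.2067 0.008 ]
 [0.5666 0.3534 0.008 ]
 [0.7142 0.3402 0.008 ]
 [0.7019 0.1938 0.008 ]] [0.6348 0.2735 0.008 ]
midD [[0.7037 0.1949 0.008 ]
 [0.5567 0.207  0.008 ]
 [0.5705 0.3528 0.008 ]
 [0.7131 0.3406 0.008 ]] [0.636  0.2738 0.008 ]
fork tips S [[0.2797 0.2982 0.015 ]
 [0.2753 0.3262 0.015 ]] handle top [[0.3729 0.3067 0.03  ]
 [0.4629 0.3088 0.03  ]]
fork tips D [[0.2849 0.2896 0.015 ]
 [0.2851 0.3152 0.015 ]] handle top [[0.4627 0.2994 0.03  ]
 [0.3761 0.3063 0.03  ]]
```

```bash
python3 - <<'E'
from ld import *
np.set_printoptions(precision=4,suppress=True)
print('mug rim ctr',plane(S,[[397.5,172]],.09),plane(D,[[182,309]],.09))
print('mug',plane(D,[[165,310],[199,309],[202,341]],.085))
print('jar',tri(S,[418,190],D,[138,275]))
print('dish',plane(S,[[193,240]],.04),'tin',plane(S,[[150,285]],.055), plane(D,[[297,111]],.055))
# press model check
o=np.array([.583,-.0478,0]);a=.167
Rm=R.from_euler('z',a).as_matrix()
pts=np.array([[-147.5,-55,15],[137.5,-55,15],[137.5,55,15],[-147.5,55,15],[-122,39,51],[-122,55,51],[-142,39,66],[-102,39,66],[-142,39,36],[-102,39,36],[0,-50,44],[0,50,44]])/1000
for n,c,off,k in (('s',S,(225,195),7),('d',D,(200,160),6)):
    im=cv2.imread('pics/scene0.png' if n=='s' else 'pics/side0.png')
    w,h=(105,80) if n=='s' else (120,55)
    im=cv2.resize(im[off[1]:off[1]+h,off[0]:off[0]+w],None,fx=k,fy=k,interpolation=cv2.INTER_CUBIC)
    for p in proj(c,pts@Rm.T+o):
        q=(p-np.array(off)+.5)*k; cv2.circle(im,tuple(int(v) for v in q),3,(0,255,0),-1)
    cv2.imwrite(f'pics/chk_{n}.png',im)
E
```

```text
mug rim ctr [[0.6099 0.4476 0.09  ]] [[0.5969 0.4545 0.09  ]]
mug [[0.6344 0.4641 0.085 ]
 [0.5624 0.4412 0.085 ]
 [0.5248 0.5147 0.085 ]]
jar (array([0.7304, 0.4049, 0.1043]), np.float64(0.00457903249566838))
dish [[ 0.462  -0.2631  0.04  ]] tin [[ 0.5683 -0.4482  0.055 ]] [[ 0.5654 -0.4448  0.055 ]]
```

View pics/chk_s.png

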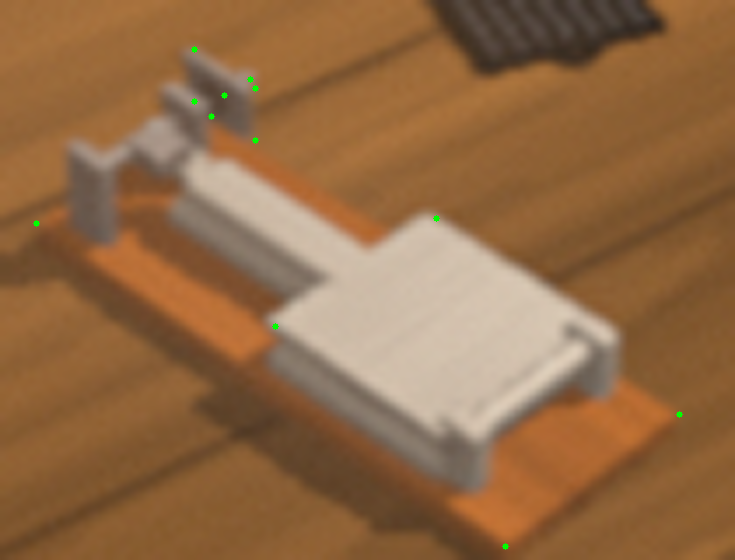

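View pics/chk_d.png

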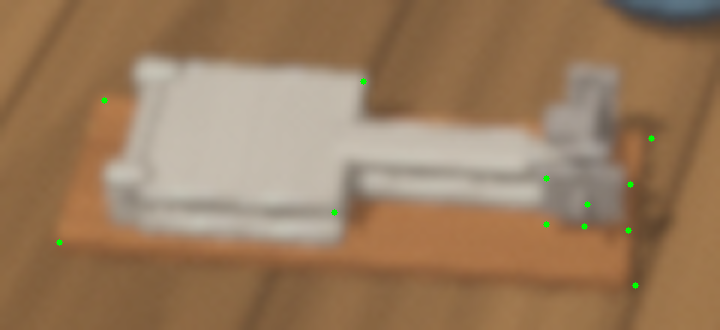

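Request:
drive_tool(
  increments=[
    [0,12,13,0,0,0,0],
    [0,12,13,0,0,0,0],
    [0,12,13,0,0,0,0],
    [0,12,13,0,0,0,0],
    [0,12,13,0,0,0,0],
    [0,12,13,0,0,0,0],
    [0,12,13,0,0,0,0],
    [0,12,13,0,0,0,0],
    [0,12,13,0,0,0,0],
    [0,12,13,0,0,0,0],
    [0,10,35,0,0,0,-0.1],
    [0,10,35,0,0,0,-0.25],
    [0,10,35,0,0,0,-0.25],
    [0,10,35,0,0,0,-0.25],
    [0,10,35,0,0,0,-0.25],
    [0,10,35,0,0,0,-0.25],
    [0,10,35,0,0,0,-0.25],
    [0,10,35,0,0,0,-0.25],
    [0,10,35,0,0,0,-0.25],
    [0,10,35,0,0,0,-0.25],
  ],
)

```text
t: 1.82
tool_pos: [0.4083, 0.1405, 0.2187]
orientation: [-3.142, -0.004, -0.001]
force: [0.8, -0.5, 0.3]
opening: 0.0931
```

Request:
drive_tool(
  increments=[
    [0,0,6,0,0,0,0],
    [0,0,6,0,0,0,0],
    [0,0,6,0,0,0,0],
    [0,0,6,0,0,0,0],
    [0,0,6,0,0,0,0],
    [0,0,6,0,0,0,0],
  ],
)

```text
t: 2.32
tool_pos: [0.4084, 0.2895, 0.218]
orientation: [3.141, 0.009, -0.002]
force: [-0.4, -0.6, 0.0]
opening: 0.0929
```

```bash
python3 - <<'E'
from h import *
c=cam('wrist');save(c,'pics/w1.png');np.savez('w1.npz',**c);s=robot.read_state();print(s['t'],s['tool_pos'],s['orientation'],s['q'])
print(proj(c,s['tool_pos']),proj(c,[s['tool_pos'][0],s['tool_pos'][1],0.03]))
E
```

```text
2.3667 [0.40863944 0.28847375 0.21816195] [ 3.14057245e+00  6.58475761e-03 -1.38022447e-03] [ 5.12506284e-01 -1.40698779e-01  1.75922590e+00 -4.54973446e-04
  1.52432735e+00  2.07913069e+00]
[[287.87956473 256.43404859]] [[287.7313605  184.92339589]]
```

View pics/w1.png

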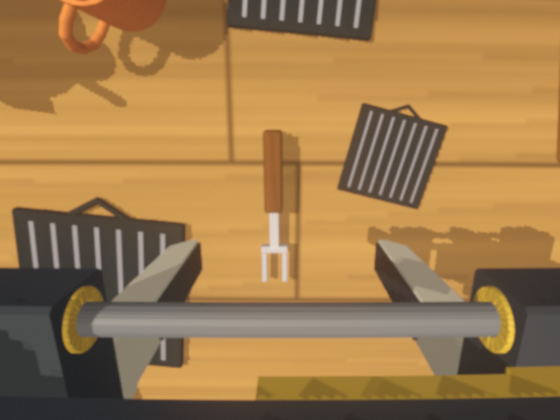

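The wrist view shows the fork with its handle spanning roughly (273,131)–(273,212) and its tine tips at (264,281) and (286,281).

```bash
python3 - <<'E'
from ld import *
np.set_printoptions(precision=4,suppress=True)
c=L('w1.npz')
im=c['image'];hsv=cv2.cvtColor(im,cv2.COLOR_RGB2HSV)
sub=im[120:220,255:300].astype(int)
m=((sub[:,:,0]<150)&(sub[:,:,0]>sub[:,:,2]+25)).astype(np.uint8)
n,lab,st,ce=cv2.connectedComponentsWithStats(m);i=1+st[1:,4].argmax();print(st[i],ce[i])
r=cv2.minAreaRect(np.argwhere(lab==i)[:,::-1].astype(np.float32));b=cv2.boxPoints(r)+[255,120];print(r,b)
print('handle box on z=.03',plane(c,b,.03))
t=plane(c,[[264,281],[286,281]],.015);print(t,t.mean(0))
print(plane(c,[[274,213],[274,246]],.015))
E
```

```text
[ 12  11  33  82 683] [32.9195 53.8126]
((31.729825973510742, 50.86552810668945), (84.70240020751953, 27.195751190185547), 81.46923065185547) [[267.     131.    ]
 [293.8949 126.9658]
 [306.4597 210.731 ]
 [279.5648 214.7653]]
handle box on z=.03 [[0.4655 0.3102 0.03  ]
 [0.4697 0.2824 0.03  ]
 [0.3798 0.2677 0.03  ]
 [0.375  0.2973 0.03  ]]
[[0.2859 0.3168 0.015 ]
 [0.286  0.29   0.015 ]] [0.2859 0.3034 0.015 ]
[[0.3725 0.3041 0.015 ]
 [0.3318 0.3043 0.015 ]]
```

```bash
python3 - <<'E'
from ld import *
np.set_printoptions(precision=4,suppress=True)
im=cv2.imread('pics/w1.png')[120:295,240:315]
cv2.imwrite('pics/w1c.png',cv2.resize(im,None,fx=3.4,fy=3.4,interpolation=cv2.INTER_CUBIC))
c=L('w1.npz');h=c['image'].astype(int)
for v in (135,150,170,190,208,225,250,270,278): print(v,h[v,258:300,0].tolist())
E
```

```text
135 [214, 214, 213, 208, 193, 173, 161, 161, 162, 162, 160, 158, 156, 155, 154, 156, 157, 158, 158, 158, 155, 148, 136, 132, 146, 160, 165, 165, 165, 165, 164, 163, 166, 176, 190, 199, 203, 203, 203, 204, 205, 207]
150 [210, 210, 209, 206, 196, 177, 162, 160, 161, 163, 161, 158, 156, 154, 152, 154, 156, 158, 158, 158, 155, 148, 135, 129, 141, 153, 160, 161, 161, 161, 161, 162, 161, 161, 161, 161, 161, 161, 162, 161, 162, 172]
170 [211, 212, 211, 210, 203, 186, 166, 160, 161, 162, 162, 160, 157, 155, 154, 155, 156, 157, 157, 158, 156, 150, 137, 130, 139, 152, 160, 162, 161, 161, 162, 161, 161, 159, 158, 155, 151, 143, 134, 126, 122, 135]
190 [208, 208, 208, 207, 204, 192, 174, 163, 162, 164, 165, 163, 161, 158, 157, 155, 154, 153, 154, 156, 157, 152, 142, 131, 136, 149, 157, 161, 161, 161, 161, 161, 160, 161, 160, 158, 153, 144, 134, 127, 126, 143]
208 [210, 210, 210, 210, 209, 200, 182, 164, 162, 165, 168, 166, 163, 162, 160, 158, 156, 155, 153, 152, 153, 151, 143, 136, 141, 153, 159, 161, 162, 162, 162, 162, 161, 162, 161, 159, 153, 143, 133, 126, 132, 153]
225 [218, 217, 217, 217, 216, 214, 212, 211, 209, 210, 211, 215, 221, 224, 224, 223, 223, 223, 222, 213, 193, 172, 163, 162, 163, 162, 162, 162, 162, 164, 173, 190, 204, 209, 209, 205, 197, 184, 171, 161, 161, 171]
250 [219, 219, 219, 221, 222, 223, 223, 223, 223, 223, 223, 223, 224, 224, 224, 224, 224, 224, 224, 224, 225, 224, 225, 225, 225, 225, 225, 223, 215, 200, 185, 176, 172, 170, 168, 164, 155, 144, 139, 148, 165, 182]
270 [212, 211, 210, 210, 214, 219, 220, 215, 204, 199, 205, 203, 189, 171, 164, 163, 164, 164, 169, 182, 199, 208, 210, 210, 215, 220, 221, 218, 210, 207, 203, 189, 172, 165, 162, 156, 148, 140, 140, 151, 167, 183]
278 [212, 212, 211, 212, 216, 219, 219, 216, 206, 199, 204, 209, 210, 209, 207, 201, 191, 185, 190, 200, 207, 211, 211, 210, 215, 220, 220, 217, 210, 205, 204, 204, 199, 191, 179, 166, 154, 145, 145, 153, 166, 180]
```

View pics/w1c.png

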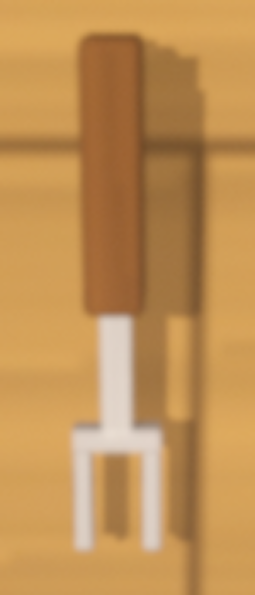

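```bash
python3 - <<'E'
from ld import *
np.set_printoptions(precision=4,suppress=True)
c=L('w1.npz')
h=plane(c,[[271.4,131],[273,212.5]],.03);t=plane(c,[[274.5,281]],.015)
print(h,t)
# fork frame: ends of top face
d=t[0]-h.mean(0);print(np.linalg.norm(d[:2]),np.linalg.norm((h[1]-h[0])[:2]),'yaw',np.arctan2(d[1],d[0]),np.arctan2(*(h[1]-h[0])[[1,0]]))
s=robot.read_state();print(s['tool_pos'],s['orientation'])
y=R.from_rotvec(s['orientation']).as_matrix()[:,1];print('jaw',np.arctan2(y[1],y[0]))
E
```

```text
[[0.4655 0.3057 0.03  ]
 [0.3775 0.3046 0.03  ]] [[0.2859 0.304  0.015 ]]
0.13557411010275236 0.08794438766196051 yaw -3.133417268109079 -3.129218549921037
[0.4086 0.2885 0.2182] [ 3.1406  0.0066 -0.0014]
jaw -1.5666025388402296
```

Request:
drive_tool(
  increments=[
    [0,-0.14,0.66,-1.5,0,0,0],
    [0,-0.14,0.66,-3,0,0,0],
    [0,-0.14,0.66,-4.5,0,0,0],
    [0,-0.14,0.66,-6,0,0,0],
    [0,-0.14,0.66,-7,0,0,0],
    [0,-0.14,0.66,-8,0,0,0],
    [0,-0.14,0.66,-8.55,0,0,0],
    [0,-0.14,0.66,-8.55,0,0,0],
    [0.5,-0.14,0.66,-8.55,0,0,0],
    [1,-0.14,0.66,-8.55,0,0,0],
    [1,-0.14,0.66,-8.55,0,0,0],
    [1,-0.14,0.66,-8.55,0,0,0],
    [1,-0.14,0.66,-8.55,0,0,0],
    [1,-0.14,0.66,-8.55,0,0,0],
    [1,-0.14,0.66,-8.55,0,0,0],
    [1,-0.14,0.66,-8.55,0,0,0],
  ],
  squeeze=45,
)

```text
t: 3.7
tool_pos: [0.4055, 0.3051, 0.005]
orientation: [-3.142, -0.005, -0.0]
force: [-0.1, -0.7, -0.5]
opening: 0.044
```

Request:
drive_tool(
  increments=[
    [1,0,0,0,0,0,0],
    [1,0,0,0,0,0,0],
    [1,0,0,0,0,0,0],
    [1,0,0,0,0,0,0],
    [1,0,0,0,0,0,0],
    [1,0,0,0,0,0,0],
    [1,0,0,1,0,0,0],
    [1,0,0,2,0,0,0],
    [1,0,0,3,0,0,0],
    [1,0,0,4,0,0,0],
    [1,0,0,4,0,0,0],
  ],
)

```text
t: 4.62
tool_pos: [0.4085, 0.3068, 0.1106]
orientation: [-3.137, -0.004, -0.011]
force: [0.6, 0.0, -0.1]
opening: 0.0196
```

Request:
drive_tool(
  increments=[
    [1,0,0,0,0,0,0.12],
    [1,0,-0.5,0,0,0,0.24],
    [1,0,-1,0,0,0,0.36],
    [1,0.2,-1.5,0,0,0,0.48],
    [1,0.3,-2,0,0,0,0.6],
    [1,0.4,-2.5,0,0,0,0.72],
    [1,0.5,-3,0,0,0,0.84],
    [1,0.6,-3.5,0,0,0,0.96],
    [1,0.7,-4,0,0,0,1.08],
    [1,0.8,-4.5,0,0,0,1.2],
    [1,0.9,-5,0,0,0,1.32],
    [1,0.9,-5.5,0,0,0,1.44],
    [1,0.9,-6,0,0,0,1.56],
    [1,0.9,-6.5,0,0,0,1.68],
    [1,0.9,-6.8,0,0,0,1.73],
    [1,0.9,-6.8,0,0,0,1.73],
    [1,0.9,-6.8,0,0,0,1.73],
    [1,0.9,-6.8,0,0,0,1.73],
  ],
)

```text
t: 6.12
tool_pos: [0.4278, 0.1354, 0.1045]
orientation: [-2.037, -2.391, 0.0]
force: [-0.1, 0.5, -1.7]
opening: 0.0198
```

```bash
python3 - <<'E'
from h import *
for n in ('wrist','side','scene'):
    c=cam(n);save(c,f'pics/{n}2.png');np.savez(f'{n}2.npz',**c)
s=robot.read_state();print(s['t'],s['tool_pos'],s['orientation'],s['q'],s['opening'],s['force'])
Rt=R.from_rotvec(s['orientation']).as_matrix();print(Rt)
E
```

```text
6.2667 [0.42794156 0.13553436 0.10476016] [-2.03473421e+00 -2.39339079e+00  1.12660931e-04] [ 1.92327995e-01 -2.03647866e-01  2.02589800e+00  1.00371945e-04
  1.31951195e+00  3.06656005e-02] 0.019994665544070013 [ 0.69444848  0.45804937 -2.03648572]
[[-1.60934498e-01  9.86965072e-01 -1.84890935e-04]
 [ 9.86965085e-01  1.60934512e-01  6.30411259e-05]
 [ 9.19747218e-05 -1.72335406e-04 -9.99999981e-01]]
```

View pics/wrist2.png

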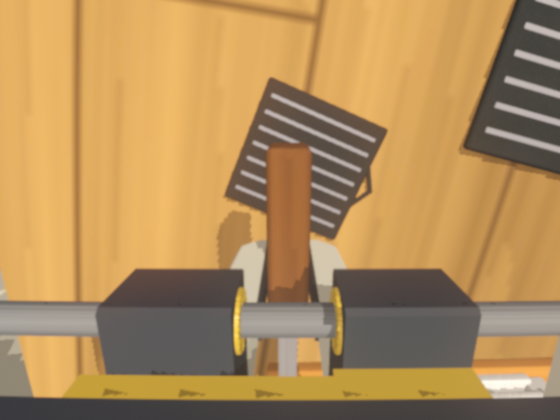

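View pics/side2.png

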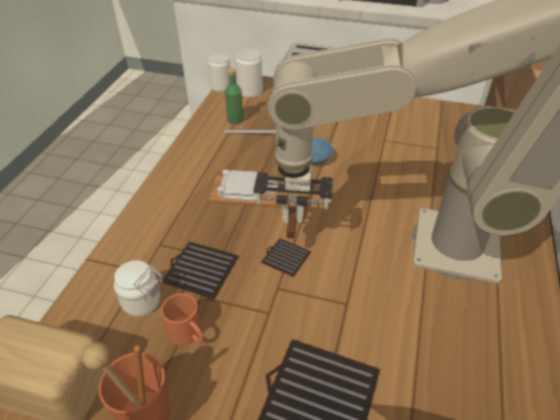

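View pics/scene2.png

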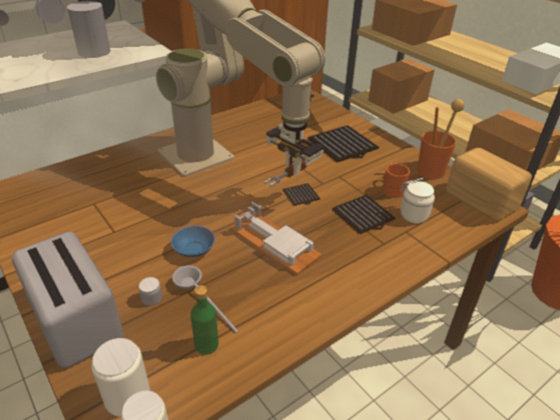

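```bash
cat >> ld.py <<'E'
def show(n,c,im,x,y,w,h,k,pts,fn):
    im=cv2.resize(im[y:y+h,x:x+w][:,:,::-1],None,fx=k,fy=k,interpolation=cv2.INTER_CUBIC)
    for p in proj(c,pts):
        q=(p-np.array([x,y])+.5)*k; cv2.circle(im,tuple(int(v) for v in q),2,(0,255,0),-1)
    cv2.imwrite(fn,im)
def forkpts(tcp,yaw,gx=.0152,gz=.005,loc=None):
    loc=np.array([[134,12,15],[134,-12,15],[134,9,19],[96,9,19],[134,-9,19],[96,-9,19],[45,10,30],[45,-10,30],[134,0,15]])/1000 if loc is None else loc
    return (loc-[gx,0,gz])@R.from_euler('z',yaw).as_matrix().T+tcp
def presspts(loc,o=(.583,-.0478,0),a=.167):
    return (np.array(loc)/1000)@R.from_euler('z',a).as_matrix().T+np.array(o)
COL=[[-142,39,66],[-102,39,66],[-142,39,36],[-102,39,36],[-122,55,51]]
E
python3 - <<'E'
from ld import *
c=L('scene2.npz');s=robot.read_state();x=R.from_rotvec(s['orientation']).as_matrix()[:,0];yaw=np.arctan2(-x[1],-x[0]);print(yaw)
P=np.r_[forkpts(s['tool_pos'],yaw),presspts(COL)]
show('s',c,c['image'],225,150,105,100,7,P,'pics/c2s.png')
E
```

```text
-1.4091589057954121
```

View pics/c2s.png

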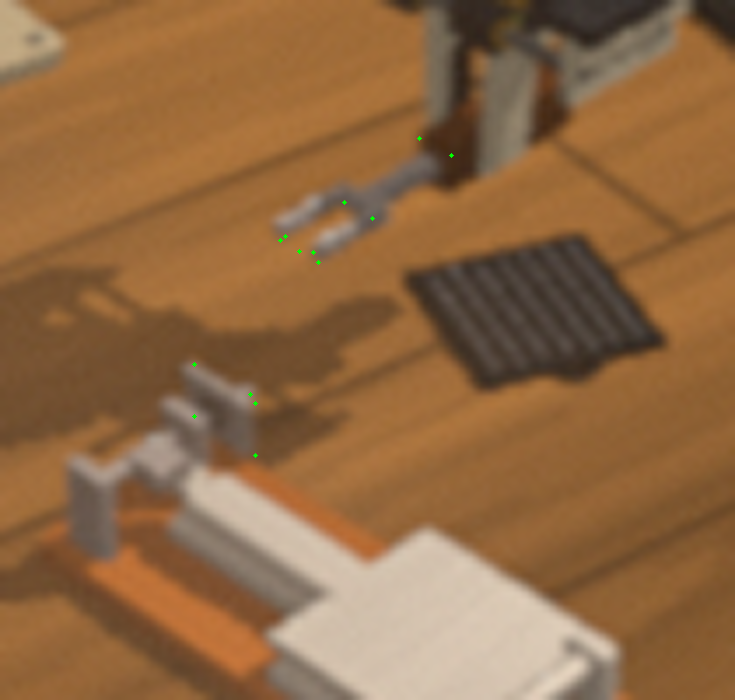

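Request:
drive_tool(
  increments=[
    [1,0.13,-0.5,-0.6,0,0,0],
    [1,0.13,-0.5,-1.2,0,0,0],
    [1,0.13,-0.5,-1.8,0,0,0],
    [1,0.13,-0.5,-2.4,0,0,0],
    [1,0.13,-0.5,-2.6,0,0,0],
    [1,0.13,-0.5,-2.6,0,0,0],
    [1,0.13,-0.5,-2.6,0,0,0],
  ],
)

```text
t: 6.85
tool_pos: [0.4313, 0.1228, 0.0401]
orientation: [-2.034, -2.394, 0.0]
force: [0.8, 0.0, -0.9]
opening: 0.0197
```

```bash
cat > look.py <<'E'
import sys
from ld import *
k=sys.argv[1]
c=cam('scene');s=robot.read_state();x=R.from_rotvec(s['orientation']).as_matrix()[:,0];yaw=np.arctan2(-x[1],-x[0]);print(s['t'],s['tool_pos'].round(4),yaw,s['force'].round(2),s['opening'])
P=np.r_[forkpts(s['tool_pos'],yaw),presspts(COL)]
t=P[8];a=.167;d=t-np.array([.583,-.0478,0]);print('tip press mm',1000*np.array([d[0]*np.cos(a)+d[1]*np.sin(a),-d[0]*np.sin(a)+d[1]*np.cos(a),d[2]]))
show('s',c,c['image'],230,170,75,60,10,P[:9],f'pics/c{k}s.png')
show('s',c,c['image'],230,170,75,60,10,P[:0] if 0 else P[:1],f'pics/c{k}sr.png')
c=cam('side');show('d',c,c['image'],240,140,110,90,7,P[:9],f'pics/c{k}d.png')
E
python3 look.py 3
```

```text
6.9 [0.4318 0.1228 0.0407] -1.4086556810841304 [ 0.08 -0.21 -0.55] 0.019923467508661807
tip press mm [-121.26354706   74.59617104   50.71161506]
```

View pics/c3s.png

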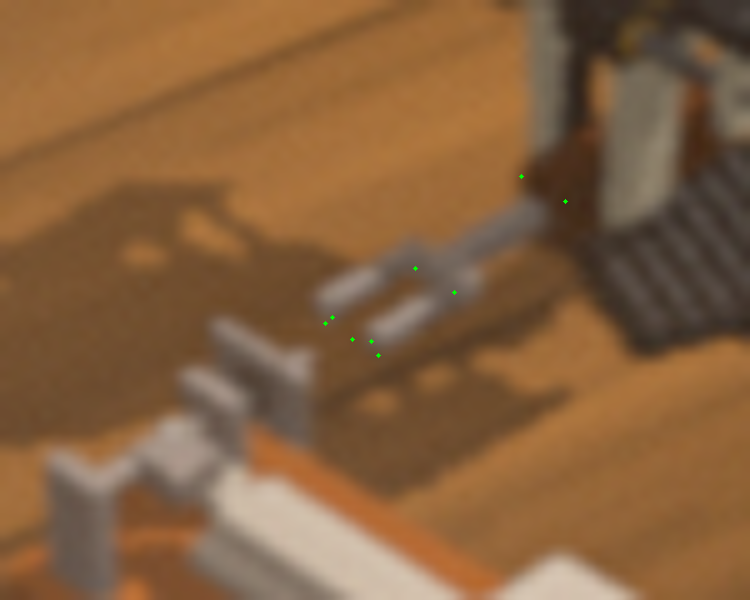

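View pics/c3d.png

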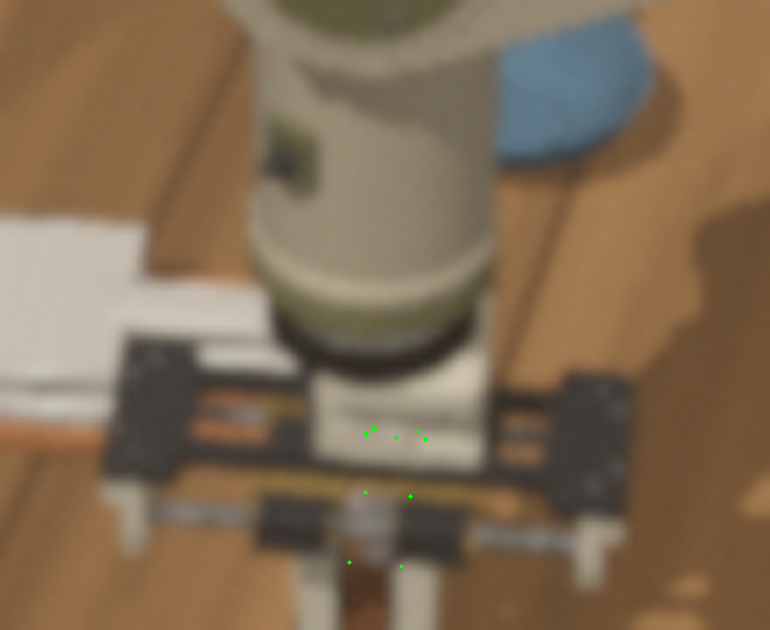

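Request:
drive_tool(
  increments=[
    [1,0.05,-0.3,0,0,0,0],
    [1,0.1,-0.6,0,0,0,0],
    [1,0.15,-0.9,0,0,0,0],
    [1,0.2,-1.1,0,0,0,0],
    [1,0.2,-1.1,0,0,0,0],
  ],
)

```text
t: 7.37
tool_pos: [0.4367, 0.0938, 0.0401]
orientation: [2.036, 2.392, 0.0]
force: [0.1, 0.4, -0.3]
opening: 0.0196
```

```bash
python3 look.py 4
```

```text
7.4167 [0.4366 0.0943 0.04  ] -1.410394137355883 [-0.08  0.3  -1.8 ] 0.019785713448679944
tip press mm [-121.55986699   45.62713218   50.04496473]
```

View pics/c4s.png

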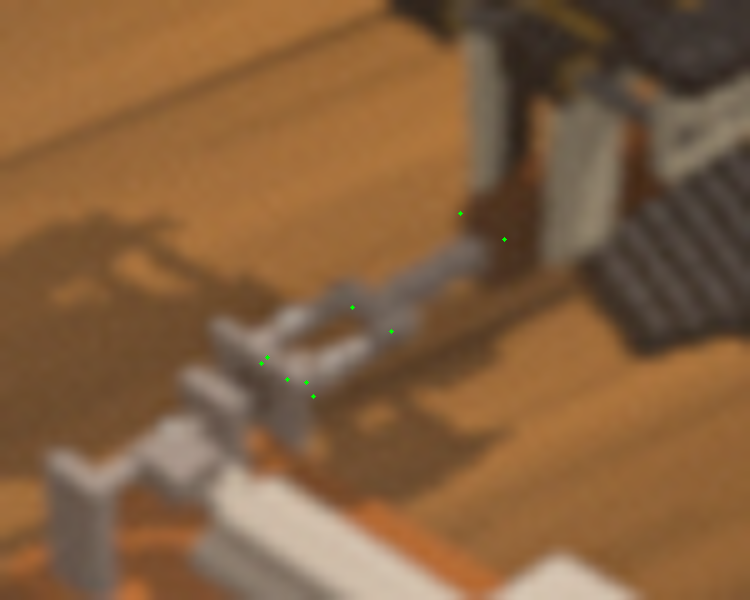

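Request:
drive_tool(
  increments=[
    [1,0.03,-0.16,0,0,0,0],
    [1,0.05,-0.32,0,0,0,0],
    [1,0.08,-0.48,0,0,0,0],
    [1,0.1,-0.6,0,0,0,0],
    [1,0.1,-0.6,0,0,0,0],
    [1,0.1,-0.6,0,0,0,0],
  ],
)

```text
t: 7.97
tool_pos: [0.4388, 0.0801, 0.0399]
orientation: [-2.035, -2.393, -0.0]
force: [-0.3, 2.6, -1.0]
opening: 0.0198
```

```bash
python3 look.py 5
```

```text
8.0167 [0.4387 0.0801 0.0399] -1.4089890270031948 [-0.96  1.82 -1.23] 0.019874714023272285
tip press mm [-121.60133656   31.34733603   49.87319168]
```

View pics/c5s.png

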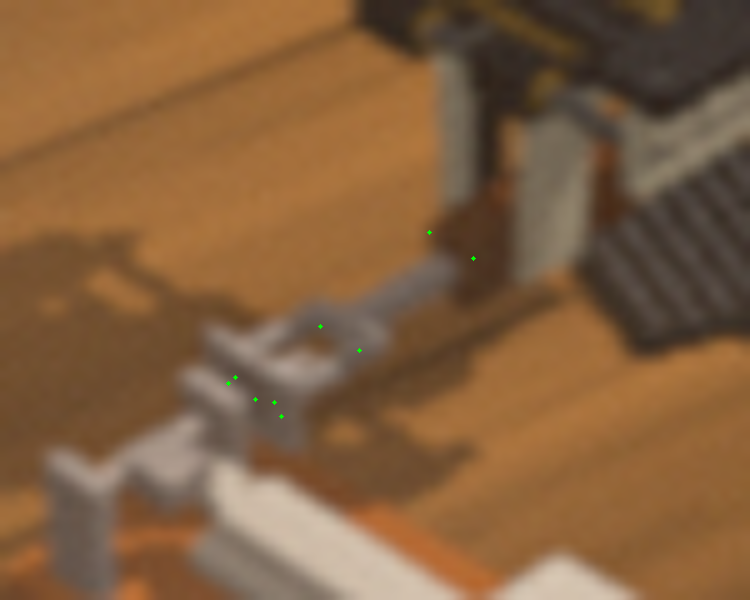

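Request:
drive_tool(
  increments=[
    [1,0.03,-0.12,0,0,0,0],
    [1,0.05,-0.24,0,0,0,0],
    [1,0.06,-0.36,0,0,0,0],
    [1,0.06,-0.36,0,0,0,0],
    [1,0.06,-0.36,0,0,0,0],
  ],
)

```text
t: 8.48
tool_pos: [0.4403, 0.071, 0.0399]
orientation: [-2.035, -2.393, -0.0]
force: [-1.2, 3.4, -0.9]
opening: 0.0197
```

```bash
python3 look.py 6
```

```text
8.5333 [0.4403 0.0711 0.0399] -1.409061423090021 [-0.17  3.68 -1.57] 0.019522244707675718
tip press mm [-121.59575697   22.12873537   49.88694192]
```

View pics/c6s.png

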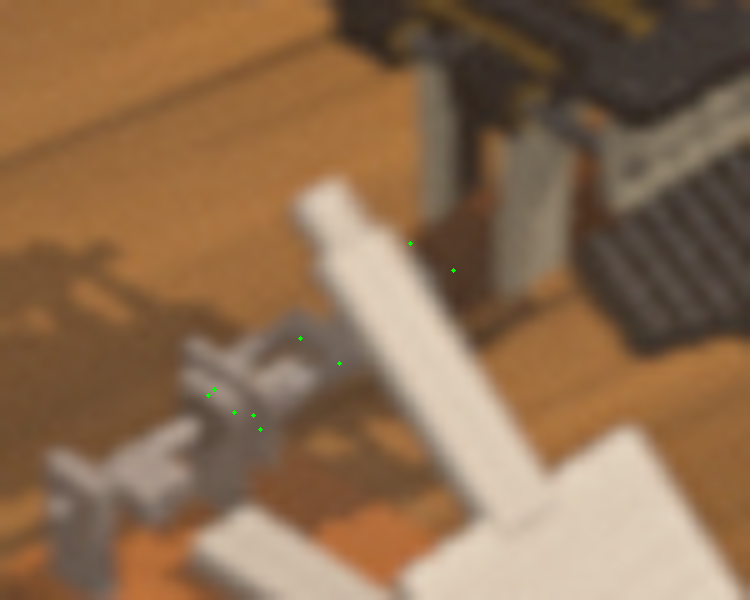

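The upper half has sprung free; its tip is at about (325,190) in the crop. Next I back the fork off, lift it and carry it to the pot holder.

Request:
drive_tool(
  increments=[
    [1,-0.13,0.8,0,0,0,0],
    [1,-0.27,1.6,0,0,0,0],
    [1,-0.4,2.4,0,0,0,0],
    [1,-0.4,2.4,1,0,0,0],
    [1,-0.4,2.4,2,0,0,0],
    [1,0.2,3,3.2,0,0,0],
    [1,1.2,4,3.2,0,0,0],
    [1,2.2,5,3.2,0,0,0],
    [1,3.2,6,3.2,0,0,0],
    [1,4.2,7,3.2,0,0,0],
    [1,5.2,8,3.2,0,0,0],
    [1,6.4,8.1,3.2,0,0,0],
    [1,7.4,8.1,3.2,0,0,0],
    [1,7.8,8.1,3.2,0,0,0],
    [1,7.8,8.1,3.2,0,0,0],
    [1,7.8,8.1,3.2,0,0,0],
  ],
)

```text
t: 9.92
tool_pos: [0.6354, 0.273, 0.1191]
orientation: [2.035, 2.393, -0.002]
force: [0.2, -0.1, -1.6]
opening: 0.0197
```

```bash
python3 - <<'E'
from ld import *
s=robot.read_state();print(s['t'],s['tool_pos'],s['orientation'],s['q'],s['force'],s['opening'])
for n in ('wrist','side','scene'):
    c=cam(n);save(c,f'pics/{n}7.png');np.savez(f'{n}7.npz',**c)
E
```

```text
9.9167 [0.63541339 0.27296167 0.11913448] [ 2.03509266e+00  2.39319225e+00 -1.90563218e-03] [ 3.32026696e-01  4.35174126e-01  1.30911912e+00 -7.14399325e-04
  1.39829271e+00  1.70767976e-01] [ 0.21503507 -0.09946074 -1.62093241] 0.019717561548943736
```

View pics/scene7.png

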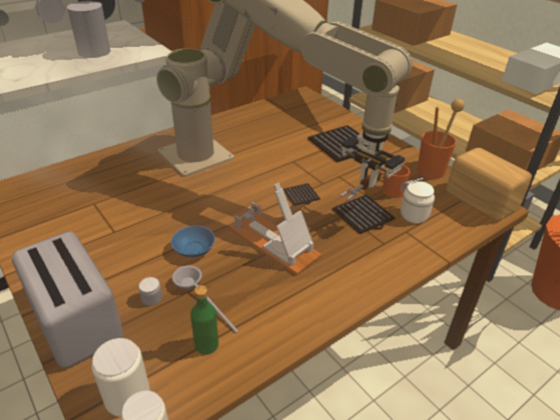

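View pics/wrist7.png

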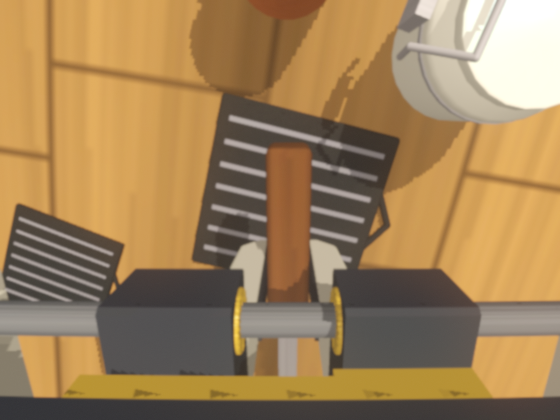

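View pics/side7.png

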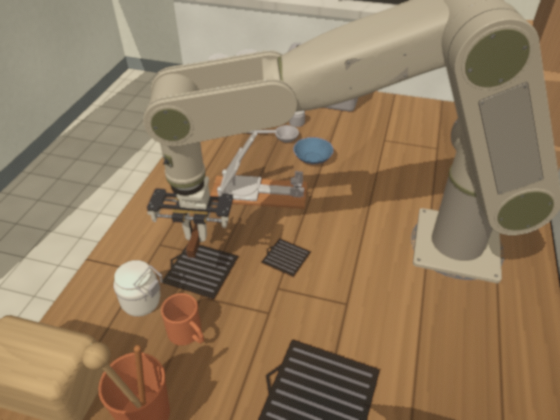

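```bash
python3 - <<'E'
from ld import *
c=L('wrist7.npz')
p=plane(c,[[224,93],[398,138],[193,262]],.008);print(p,(p[1]+p[2])/2)
print(plane(c,[[289,145]],.119-.005+.03))
E
```

```text
[[0.57200101 0.35217227 0.008     ]
 [0.71612139 0.34019173 0.008     ]
 [0.56036614 0.20344985 0.008     ]] [0.63824376 0.27182079 0.008     ]
[[0.62696534 0.33189814 0.144     ]]
```

Request:
drive_tool(
  increments=[
    [1,0.05,0,-1,0,0,0],
    [1,0.05,0,-2,0,0,0],
    [1,0.05,0,-3,0,0,0],
    [1,0.05,0,-3.7,0,0,0],
    [1,0.05,0,-4,0,0,0],
    [1,0.05,0,-4.15,0,0,0],
    [1,0.05,0,-4.15,0,0,0],
  ],
)

```text
t: 10.65
tool_pos: [0.636, 0.2735, 0.0161]
orientation: [-2.034, -2.394, 0.001]
force: [-0.9, 0.2, -1.3]
opening: 0.0195
```

Request:
drive_tool(
  increments=[
    [1,0,0,-0.06,0,0,0],
    [1,0,0,-0.12,0,0,0],
    [1,0,0,-0.12,0,0,0],
  ],
)

```text
t: 10.9
tool_pos: [0.6375, 0.2739, 0.0145]
orientation: [2.034, 2.393, 0.003]
force: [0.4, 0.3, -1.1]
opening: 0.0197
```

Request:
drive_tool(
  increments=[
    [1,0,0,-0.06,0,0,0],
    [1,0,0,-0.06,0,0,0],
    [0.5,0,0,-0.06,0,0,0],
    [0.5,0,0,-0.06,0,0,0],
    [0.5,0,0,-0.06,0,0,0],
    [0.5,0,0,-0.06,0,0,0],
    [0.5,0,0,-0.06,0,0,0],
    [0.5,0,0,-0.06,0,0,0],
    [0.5,0,0,0.5,0,0,0],
    [0.5,0,0,1.2,0,0,0],
    [0.5,0,0,2.4,0,0,0],
    [0.5,0,0,4,0,0,0],
    [0.5,0,0,5.5,0,0,0],
    [0.5,0,0,7,0,0,0],
    [0.5,0,0,8,0,0,0],
    [0.5,0,0,8,0,0,0],
  ],
)

```text
t: 12.23
tool_pos: [0.6399, 0.2748, 0.2238]
orientation: [2.03, 2.389, 0.018]
force: [1.2, -0.8, 0.9]
opening: 0.0467
```

```bash
python3 - <<'E'
from ld import *
np.set_printoptions(precision=4,suppress=True)
s=robot.read_state();print(s['t'],s['tool_pos'],s['orientation'],s['q'],s['force'],s['opening'])
for n in ('wrist','scene','side'):
    c=cam(n);save(c,f'pics/{n}8.png');np.savez(f'{n}8.npz',**c)
a=.167
H=presspts([[100,0,40],[0,0,227],[-12,0,227]]);print(H)
c=L('scene8.npz') ;print(proj(c,H))
c=L('side8.npz') ;print(proj(c,H))
E
```

```text
12.2333 [0.6399 0.2748 0.2238] [2.0299 2.3887 0.0181] [0.332  0.3771 1.1909 0.     1.5601 0.1699] [ 1.2168 -0.7834  0.881 ] 0.04668290258893236
[[ 0.6816 -0.0312  0.04  ]
 [ 0.583  -0.0478  0.227 ]
 [ 0.5712 -0.0498  0.227 ]]
[[300.2145 250.3234]
 [276.6748 183.8356]
 [273.5968 182.0699]]
[[224.8076 182.4254]
 [255.4743 132.965 ]
 [259.8229 133.2341]]
```

View pics/wrist8.png

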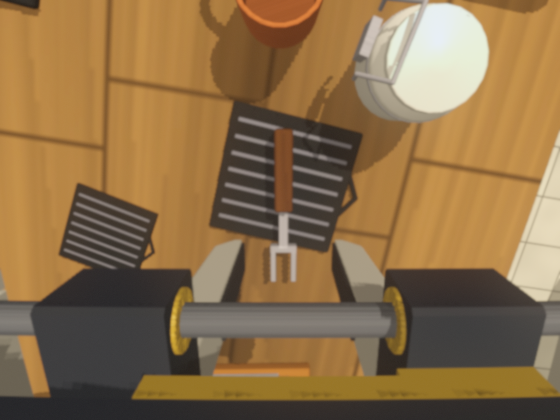

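View pics/scene8.png

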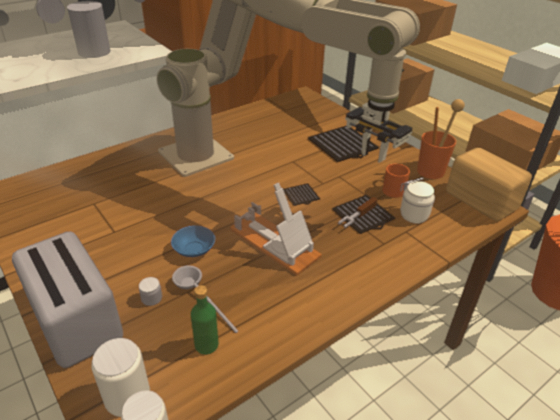

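View pics/side8.png

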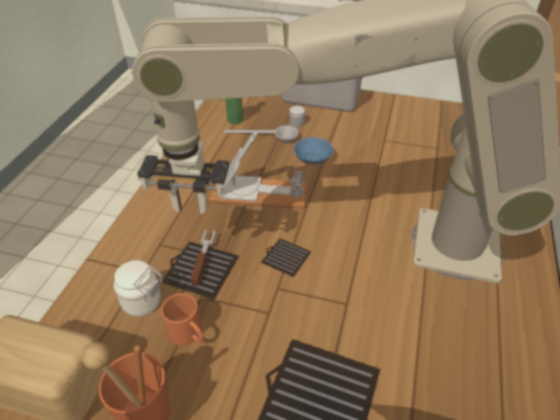

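Request:
drive_tool(
  increments=[
    [1,-0.6,-1.4,0,0,0,0],
    [1,-6.2,-13.6,0,0,0,0],
    [1,-6.2,-13.6,0,0,0,0],
    [1,-6.2,-13.6,0,0,0,0],
    [1,-6.2,-13.6,0,0,0,0],
    [1,-6.2,-13.6,0,0,0,0],
    [1,-6.2,-13.6,0,0,0,0],
    [1,-6.2,-13.6,0,0,0,0],
    [1,-6.2,-13.6,0,0,0,0],
    [1,-6.2,-13.6,-1.1,0,0,0],
    [1,-6.2,-13.6,-1.1,0,0,0],
    [1,-6.2,-13.6,-1.1,0,0,0],
    [1,-6.2,-13.6,-1.1,0,0,0],
  ],
  squeeze=20,
)

```text
t: 13.47
tool_pos: [0.4811, -0.0654, 0.1851]
orientation: [-2.032, -2.393, 0.001]
force: [-0.7, -0.8, -0.9]
opening: 0.0003
```

```bash
cat > look2.py <<'E'
import sys
from ld import *
k=sys.argv[1]
s=robot.read_state();a=.167;d=s['tool_pos']-np.array([.583,-.0478,0])
print(s['t'],s['tool_pos'].round(4),s['orientation'].round(3),s['force'].round(2),s['opening'])
print('press mm',1000*np.array([d[0]*np.cos(a)+d[1]*np.sin(a),-d[0]*np.sin(a)+d[1]*np.cos(a),d[2]]))
for n in ('wrist','scene'):
    c=cam(n);save(c,f'pics/{n}{k}.png')
E
python3 look2.py 9
```

```text
13.4667 [ 0.4811 -0.0654  0.1851] [-2.032e+00 -2.393e+00  1.000e-03] [-0.71 -0.79 -0.86] 0.0002751881002066779
press mm [-103.36966734   -0.4496831   185.12547752]
```

View pics/wrist9.png

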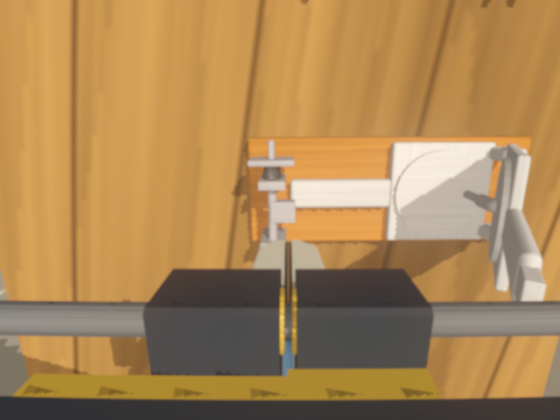

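View pics/scene9.png

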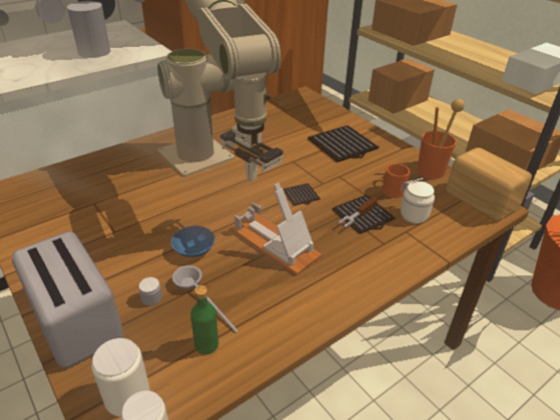

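Request:
drive_tool(
  increments=[
    [1,0.99,0.17,0.4,0,0,0],
    [1,1.97,0.33,0.5,0,0,0],
    [1,2.46,0.42,0.5,0,0,0],
    [1,2.96,0.5,0.5,0,0,0],
    [1,3.45,0.58,0.5,0,0,0],
    [1,3.94,0.66,0.5,0,0,0],
    [1,4.44,0.75,0.5,0,0,0],
    [1,4.93,0.83,0.5,0,0,0],
    [1,5.42,0.91,0.5,0,0,0],
    [1,5.92,1,0.5,0,0,0],
  ],
)

```text
t: 14.4
tool_pos: [0.6308, -0.0398, 0.1989]
orientation: [2.031, 2.396, 0.001]
force: [0.1, 0.1, 1.2]
opening: 0.0009
```

```bash
python3 look2.py 10
```

```text
14.4 [ 0.6308 -0.0398  0.1989] [2.031e+00 2.396e+00 1.000e-03] [0.07 0.1  1.2 ] 0.0009064490069799669
press mm [ 4.84825775e+01 -9.06872426e-02  1.98863055e+02]
```

View pics/scene10.png

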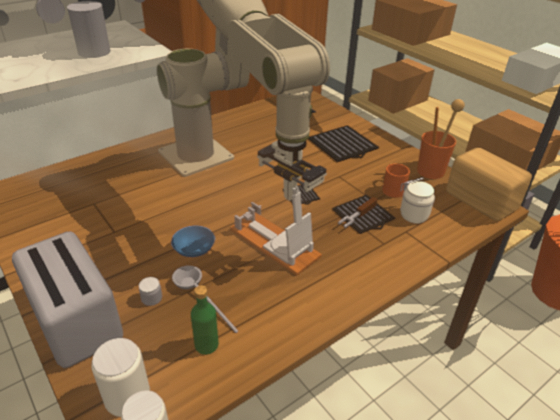

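View pics/wrist10.png

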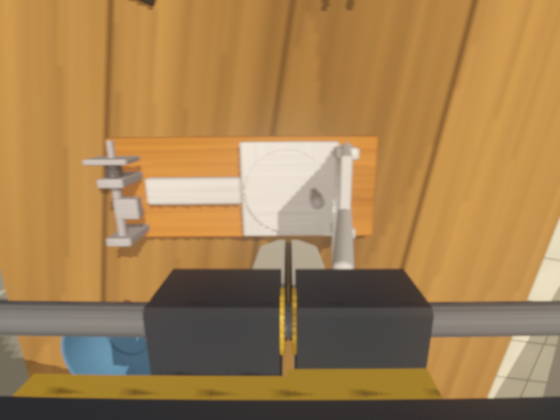

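The upper half is being pushed and stands near vertical in the scene, at about (297,200). I keep going.

Request:
drive_tool(
  increments=[
    [1,0.49,0.08,0,0,0,0],
    [1,0.99,0.17,0,0,0,0],
    [1,1.48,0.25,0,0,0,0],
    [1,1.97,0.33,0,0,0,0],
    [1,2.47,0.41,0,0,0,0],
    [1,2.96,0.5,0,0,0,0],
    [1,2.96,0.5,0,0,0,0],
    [1,2.96,0.5,0,0,0,0],
  ],
)

```text
t: 15.17
tool_pos: [0.7035, -0.0282, 0.1981]
orientation: [-2.033, -2.395, 0.0]
force: [-0.7, -0.4, 0.3]
opening: 0.0002
```

```bash
python3 look2.py 11
```

```text
15.1667 [ 0.7035 -0.0282  0.1981] [-2.033 -2.395  0.   ] [-0.72 -0.4   0.31] 0.00017820933038611395
press mm [122.05317552  -0.65641157 198.09684014]
```

View pics/scene11.png

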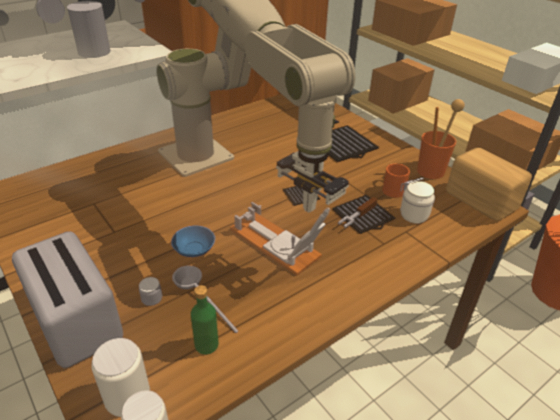

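Request:
drive_tool(
  increments=[
    [1,-1,-0.17,0,0,0,0],
    [1,-2,-0.33,0.5,0,0,0],
    [1,-3,-0.5,1.5,0,0,0],
    [1,-4,-0.67,2.5,0,0,0],
    [1,-5,-0.83,3.5,0,0,0],
    [1,-6,-1,4,0,0,0],
    [1,-6,-1,4,0,0,0],
    [1,-6,-1,4,0,0,0],
  ],
)

```text
t: 15.93
tool_pos: [0.5532, -0.0543, 0.3002]
orientation: [2.033, 2.39, 0.003]
force: [1.6, 0.1, -1.0]
opening: 0.0004
```

```bash
python3 look2.py 12; python3 - <<'E'
from ld import *
np.set_printoptions(precision=1,suppress=True)
c=cam('side');save(c,'pics/side12.png');cs=cam('scene');save(cs,'pics/scene12b.png')
for th in (1.57,1.85,2.0):
    T=presspts([[100-212*np.cos(th),0,40+212*np.sin(th)]]);print(th,proj(cs,T),proj(c,T))
show('s',cs,cs['image'],225,190,110,85,7,np.r_[presspts([[100-212*np.cos(2),0,40+212*np.sin(2)]])],'pics/c12s.png')
show('d',c,c['image'],140,90,200,190,4,np.r_[presspts([[100-212*np.cos(2),0,40+212*np.sin(2)]])],'pics/c12d.png')
E
```

```text
15.9333 [ 0.5532 -0.0543  0.3002] [2.033 2.39  0.003] [ 1.58  0.11 -0.96] 0.00035895509053692897
press mm [-30.47830157  -1.40530747 300.19851204]
1.57 [[303.9 191.7]] [[218.7 123.1]]
1.85 [[320.6 203.7]] [[197.9 124.3]]
2.0 [[329.2 212.1]] [[187.8 127. ]]
```

View pics/c12s.png

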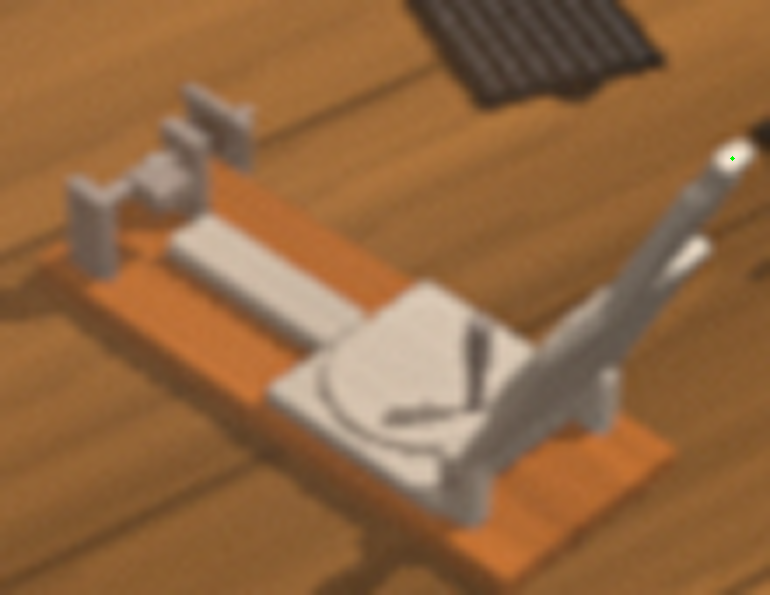

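View pics/c12d.png

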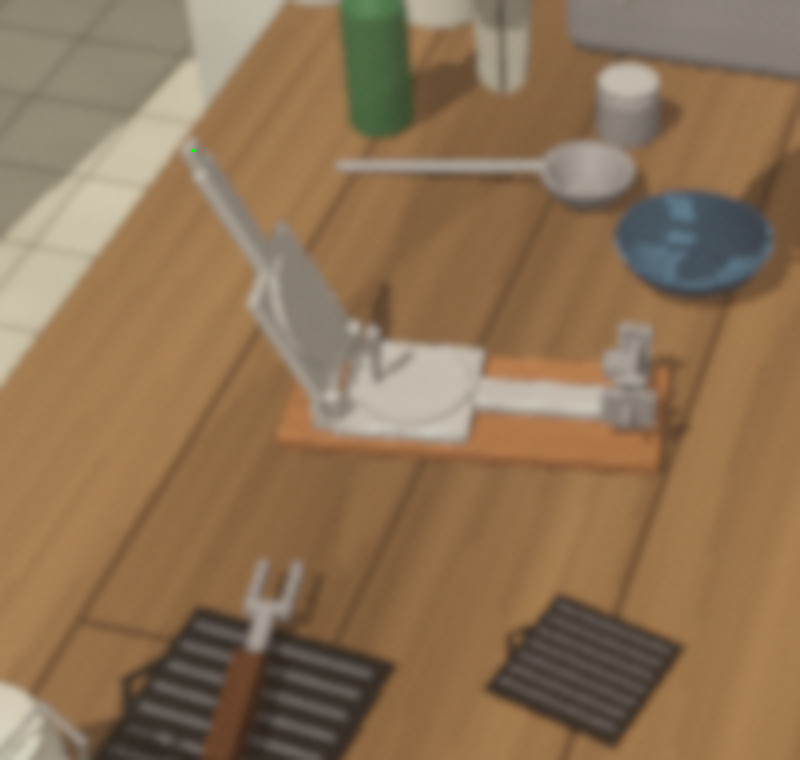

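Both views show the tip on the 2.0 rad prediction. The collar is back out, the fork lies on the pot holder, and the gripper is clear, so I'm handing in.

```bash
python3 - <<'E'
from h import *
print(robot.close_job()); print(robot.read_state()['t'])
E
```

```text
the job is handed in; nothing more can be done
None
the job is handed in; nothing more can be done
```

The press is open and the job is handed in, at about 16 s of the 72 s allowed. I gripped the forked tool by its handle, straddled the stud and pushed the collar in until the upper half sprang free (about 3.7 N at the end). I then laid the tool on the middle-sized pot holder and folded the upper half over with the closed fingers.

**Last checks:**
- **Upper half:** in both the scene and side views, the tip sits on the position predicted for 2.0 rad, its stop.
- **Collar:** it has sprung back out.
- **Forked tool:** it was let go with the gripper about 1 mm from the measured pot holder centre, which puts the balance point within about 5 mm. It looked to be lying flat.
- **Other things:** the dish, tin, ladle and mug look unmoved, judged by eye only. The gripper was clear of everything.

**One disagreement:** in the scene view, the fork tips appeared about 4 to 5 mm off where the arm's position put them, so I found collar contact by force and picture rather than by position. I did not measure the collar's travel directly; the tongue coming free shows it was at least 8 mm.

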